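# Release the drying-box gate and hold it wide open

### The job

Open the low drying box's gate so that a colleague can reach in: squeeze the two tabs of the broad catch beside the hinge together first, then those of the narrow catch near the gate's free end. Then swing the gate by its upright post out past its ball detent until it stands about square to the box front, and finish still holding it wide open there with the gripper, because its spring swings it back. Leave the things standing around where they are.

Things in the scene. Friction and masses are not known exactly. Their poses are not given: they have to be found in the camera images.
- drying_box: Low drying box fixed to the table: grey walls, clear flat roof, barred metal gate across its front. Origin 12 mm above the table under its middle; x points from the gated front to the back, y along the front towards the gate's hinge, z up. 104 mm deep, 204 mm wide, roof top 97 mm above the table; its 18 mm high base runs on 66 mm in front of the gate as a sill.
- hinge_catch (a point): Broad catch, nearer the gate's hinge: point midway between its two upright steel tabs, 124 mm above the table (box frame x -16, y +47 mm); axes as the box. The tabs face each other along y, outer faces 40 to 44 mm apart at the start; each is 26 mm wide (x), 8 mm thick, 100 to 134 mm above the table; the plate under them is at 100 mm. Squeezed from outside they slide and meet at 24 mm over all.
- hinge_tab_a (a joint): How far (m) the tab on the hinge side (+y) of the broad catch has slid towards its partner: 0 locked, about 0.010 when both are squeezed together evenly, 0.014 its limit. Its tongue clears the gate from 0.0065. Moving it takes about 2.5 N; it stays where it is left.
- hinge_tab_b (a joint): How far (m) the tab on the free-end side (-y) of the broad catch has slid towards its partner: 0 locked, about 0.010 when both are squeezed together evenly, 0.014 its limit. Its tongue clears the gate from 0.0065. Moving it takes about 2.5 N; it stays where it is left.
- free_catch (a point): Narrow catch, nearer the gate's free end: point midway between its two upright steel tabs, 124 mm above the table (box frame x -16, y -47 mm); axes as the box. The tabs face each other along y, outer faces 40 to 44 mm apart at the start; each is 18 mm wide (x), 8 mm thick, 100 to 134 mm above the table; the plate under them is at 100 mm. Squeezed from outside they slide and meet at 24 mm over all.
- free_tab_a (a joint): How far (m) the tab on the hinge side (+y) of the narrow catch has slid towards its partner: 0 locked, about 0.010 when both are squeezed together evenly, 0.014 its limit. Its tongue clears the gate from 0.0065. Moving it takes about 2.5 N; it stays where it is left.
- free_tab_b (a joint): How far (m) the tab on the free-end side (-y) of the narrow catch has slid towards its partner: 0 locked, about 0.010 when both are squeezed together evenly, 0.014 its limit. Its tongue clears the gate from 0.0065. Moving it takes about 2.5 N; it stays where it is left.
- pull_post (a point): The gate's pull post: an upright round steel post, 14 mm in diameter, rising from the gate's top rail (99 mm above the table) to 162 mm. The point lies on its axis 144 mm above the table, 95 mm from the hinge axis. The post turns with the gate; it may turn between the fingers.
- gate_hinge (a point): Point on the gate's upright hinge axis, 144 mm above the table; axes as the box. Closed, the gate runs 180 mm from here along the box's -y; it opens away from the box, its free end swinging towards the box's -x (seen from above, clockwise).
- gate (a joint): Gate angle (rad): 0 closed, 1.57 square to the box front, 1.75 its stop. A closing spring pulls it shut at all times (1 to 3 N at the post). A sprung ball in the sill is a detent: from 0.63 to 0.85 rad the gate's lower rail rides over it, which takes about 5 N more at the post. Let go beyond it, the gate swings back to rest against the ball at 0.85 rad.
- powder_jar: Bystander, loose on the table: a white-capped powder jar, 58 mm across, 66 mm high; origin at the centre of its underside.
- plaster_model: Bystander, loose on the table: a plaster tooth model, 55x68x28 mm; origin at the centre of its underside.
- glass_dish: Bystander, loose on the table: a small pale glass dish, 40 mm across, 27 mm high; origin at the centre of its underside.
- tape: Bystander, loose on the table: a roll of tape lying flat, 94 mm across, 25 mm high; origin at the centre of its underside.
- dark_bottle: Bystander, loose on the table: a small brown bottle with a black cap, 30 mm across, 58 mm high; origin at the centre of its underside.
- tall_bottle: Bystander, loose on the table: a white bottle with a blue cap, 40 mm across, 85 mm high; origin at the centre of its underside.
- slab: Bystander, loose on the table: a flat glass slab, 80x120x10 mm; origin at the centre of its underside.

How it is judged:
By the outcome, as a careful person would: the job done as asked, in the order asked, and still so for the second after the job is handed in, while the arm keeps its last pose, push and grip.
It also fails if it takes over 51 s, if anything falls off the work surface, if the arm or the gripper's body presses on something with over 40 N, if the wrist force passes 120 N, or if a joint passes its speed limit or range.

### The arm

A 6-joint arm with a two-finger parallel gripper is mounted at the origin on a cart in front of the work surface, level with it; the furniture and walls round the work are solid. World frame = base frame: x ahead of the robot, y to its left, z up, the work surface at z = 0. Lengths are in m, angles in rad, forces in N, time in s.
With the tool pointing down it reaches from about 0.35 to 0.725 m from the base axis. Payload 6 kg.
Tool frame: the origin (TCP) lies at the very end of the fingers, on their centre line; the grasp point (between the pads) lies 19 mm behind it; z points along the fingers, y is the line along which they close (so a half turn about z gives the same grasp; the last joint's range is limited). The gripper opens to 85 mm and grips with 20 to 120 N. Pads are 22 mm wide; open, the fingers measure 114 mm over their backs; the gripper's body (76 mm by 85 mm) begins 54 mm behind the grasp point. The pads swing forward as they close: fully open they stand 13 mm farther back than shut.
Start: joints at [1.542, 0.04, 0.085, 0, -1.615, -0.334], TCP at [0.213, 0.561, 0.231] pointing down, gripper open.
Joint ranges: [-2.56, 2.56], [-1.29, 2.01], [-1.08, 1.49], [-3.29, 1.98], [-2.81, -0.18], [-2.99, 2.99]. Speed limits (rad/s): [2.57, 2.57, 3.01, 3.14, 3.14, 3.14].

### API

Orientations are given as a rotation vector (axis times angle).
In Python, from plant import ctrl, snapshot gives the robot as it stands.
- The arm moves only by the shell command python3 -m inch 'ROWS' [OPENING]. ROWS is JSON, a list that holds one entry, the list of rows, each a list of 6 numbers: the shift along the tool's x, y, z in units of 200 mm (1.0 is 200 mm), then the turn, a rotation vector about the tool's x, y, z in units of 90 degrees (1.0 is 90 degrees). A call has exactly 8 rows; each row shifts and turns the commanded pose from where the row before left it, along the tool's axes as they then stand; what a row does not reach is not made up. A row lasts 1/10 s, in which the tool goes at most 50 mm and 8.59 degrees, less where a joint would pass 70% of its speed; a pose out of reach is approached as far as the arm can. A call with a number of a shift or a turn outside -1 to 1 is refused whole. A call with a gripper value outside its range is refused whole. OPENING is the opening, from 0 (shut) to 1 (fully open), set as the call begins (- or left out, the last holds). The fingers move at their own pace and stop on an object; the grip force is fixed at half the most. Time passes only in rows, so rows that do not move let the fingers close, or fill a call up. It gives the time, the measured TCP pose, the force, the opening and the grip force at its end, in the units of the state.
- ctrl.observe(): the state, without advancing time (a new reading comes with each control period).
- snapshot(name): name is "side" or "top"; returns a dict with "image" (400x640x3 uint8, blue, green, red), "intrinsics" (3x3 intrinsics, pixels), "distortion" ([k1, k2, p1, p2, k3] as OpenCV has them; the pictures are not rectified), "eye" and "orientation" of the camera in the world. Camera axes: x right, y down, z forward; pixel columns grow to the right and rows downward; lengths in m; the calibration is good to about 2 mm. A picture is of the moment at which its call begins. There is no depth.
- ctrl.hand_in(): hands the job in; it is judged then, once.
The state is a dict: "clock": time; "joint_positions": joint angles; "qvel": joint speeds; "tau": joint torques, N m; "tcp_pos": TCP position; "tool_rot": TCP orientation; "ft_force": force on the tool from outside, world axes, zero at the start; "wrist_torque": the same for the moment, N m; "grip_width": finger opening in m; "finger_force": force on a finger pad.
Only numpy, scipy, OpenCV 4.12 (cv2) and the standard library are available. Lean on these libraries where they do the work, as an engineer would, in place of code of your own. Each camera call takes 0.05 s, during which the arm holds its last target. There are 200 camera calls.

## Working session

There is one attempt and no reset: what is moved stays moved. The work goes in short steps, Python scripts to look and compute and a shell command to move; the robot and the scene stay as the last step left them, time stands still between calls to the robot, and variables do not carry over. Pictures are saved under pics/ and viewed, at most 10 in all, crops included, and the job is handed in when it is done.

```bash
mkdir -p pics; ls; python3 - <<'E'
from plant import ctrl,snapshot
import cv2,numpy as np
print(ctrl.observe())
for n in("side","top"):
    s=snapshot(n); cv2.imwrite(f"pics/{n}0.png",s["image"]); print(n,s["intrinsics"],s["distortion"],s["eye"],s["orientation"])
E
```

```text
pics
{'clock': 0.0, 'joint_positions': array([ 1.54167192e+00,  4.08181419e-02,  8.37745353e-02, -4.45343571e-04,
       -1.61549035e+00, -3.33676913e-01]), 'qvel': array([ 0.0014388 ,  0.00092237,  0.00037227, -0.00106484,  0.00040766,
       -0.00086137]), 'tau': array([-1.30412550e-04, -3.68202317e+01,  3.47402287e+01,  6.93209499e+00,
       -5.60773420e-03, -6.61231923e-06]), 'tcp_pos': array([0.2127623 , 0.5606532 , 0.23025891]), 'tool_rot': array([ 3.08829510e+00, -5.66414488e-01, -2.76601254e-04]), 'ft_force': array([-0.0826822 ,  0.21097215,  0.35806063]), 'wrist_torque': array([ 0.0042673 , -0.00806828,  0.03978873]), 'finger_force': 0.0, 'grip_width': 0.08538107582862384}
side [[520.3630697    0.         322.10223924]
 [  0.         520.3630697  202.46978169]
 [  0.           0.           1.        ]] [0.0144461 0.        0.        0.        0.       ] [0.42439614 1.04722733 0.68786542] [-0.10905466  2.58619241 -1.71650097]
top [[500.72945831   0.         316.15529892]
 [  0.         500.72945831 198.95777018]
 [  0.           0.           1.        ]] [-0.05897688  0.          0.          0.          0.        ] [ 0.41018331 -0.29556803  1.62707768] [-2.15024892  2.20621169 -0.07228286]
```

View pics/side0.png

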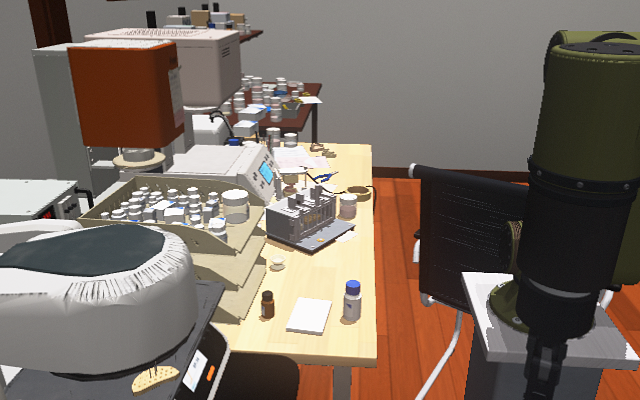

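View pics/top0.png

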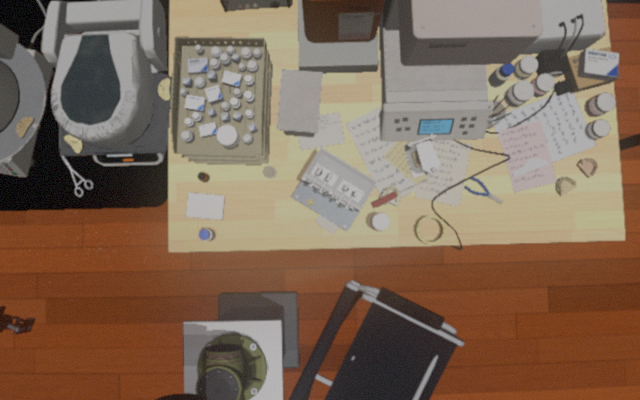

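The side view shows the box around (305,220), with its gate towards the bottom right. The top view shows it around (333,188), rotated. I'll zoom in on both.

```bash
python3 - <<'E'
import cv2
a=cv2.imread("pics/side0.png")[170:270,250:390]; b=cv2.imread("pics/top0.png")[135:245,280:400]
cv2.imwrite("pics/sc.png",cv2.resize(a,None,fx=5.6,fy=5.6,interpolation=cv2.INTER_CUBIC))
cv2.imwrite("pics/tc.png",cv2.resize(b,None,fx=5.4,fy=5.4,interpolation=cv2.INTER_CUBIC))
E
```

```text
(no output)
```

View pics/sc.png

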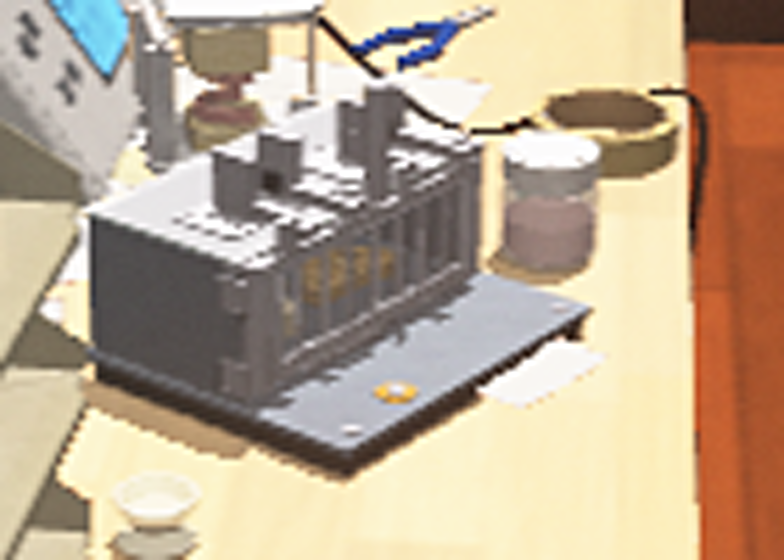

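View pics/tc.png

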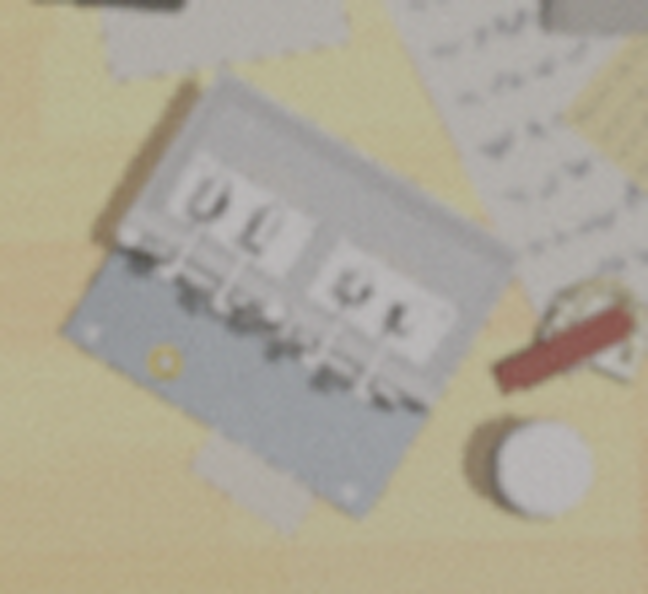

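Side crop: the hinge end is near (240,340). The broad-catch tab tops are at about (235,152) and (280,138), and the post runs from its top at (383,85) to (383,195). Top crop: sill corners at (62,330) and (360,518), roof back corners at (220,72) and (515,255). Tab pairs are at (207,205)/(258,235) and (350,290)/(398,322).

```bash
cat > h.py <<'E'
import numpy as np,cv2,json,os
from scipy.spatial.transform import Rotation as R
from plant import ctrl,snapshot
def ray(s,px):
    n=cv2.undistortPoints(np.array([[px]],float),s["intrinsics"],np.array(s["distortion"]))[0,0]
    M=R.from_rotvec(s["orientation"]).as_matrix() ; return np.array(s["eye"]),M@np.array([*n,1])
def onz(s,px,z):
    e,d=ray(s,px); return e+d*(z-e[2])/d[2]
def proj(s,P):
    M=R.from_rotvec(s["orientation"]).as_matrix()
    p=(np.atleast_2d(P)-s["eye"])@M
    return cv2.projectPoints(p,np.zeros(3),np.zeros(3),s["intrinsics"],np.array(s["distortion"]))[0][:,0]
def fit(A,B):
    a=A-A.mean(0);b=B-B.mean(0); th=np.arctan2((a[:,0]*b[:,1]-a[:,1]*b[:,0]).sum(),(a*b).sum())
    c,s=np.cos(th),np.sin(th); t=B.mean(0)-np.array([[c,-s],[s,c]])@A.mean(0); return th,t
E
python3 - <<'E'
from h import *
s=snapshot("top"); w=snapshot("side")
T=lambda u,v:(280+(u+.5)/5.4-.5,135+(v+.5)/5.4-.5)
pts=[((220,72),.097,(52,102)),((515,255),.097,(52,-102)),((62,330),.018,(-118,102)),((360,518),.018,(-118,-102)),((232,220),.134,(-16,47)),((374,306),.134,(-16,-47))]
B=np.array([onz(s,T(*p),z)[:2] for p,z,_ in pts]);A=np.array([q for *_,q in pts])/1e3
th,t=fit(A,B); c,sn=np.cos(th),np.sin(th);Rm=np.array([[c,-sn],[sn,c]])
print(B,th,t); print("res mm",((A@Rm.T+t)-B)*1e3)
W=lambda x,y,z:np.array([*(Rm@[x,y]+t),z])
S=lambda p:(p-np.array([250,170]))*5.6
for n,P in dict(hc=W(-.016,.047,.134),ha=W(-.016,.065,.134),hb=W(-.016,.029,.134),fa=W(-.016,-.029,.134),fb=W(-.016,-.065,.134),sillL=W(-.118,.102,.018),roofBL=W(.052,.102,.097),post=W(-.06,0,.162)).items():
    print(n,P.round(4),S(proj(w,P)[0]).round(0),((proj(s,P)[0]-[280,135])*5.4).round(0))
E
```

```text
[[ 0.68400976 -0.29975381]
 [ 0.574335   -0.46476082]
 [ 0.54488552 -0.20155325]
 [ 0.42826053 -0.37613614]
 [ 0.59403021 -0.30415573]
 [ 0.54399589 -0.38156259]] -0.5839423427997223 [ 0.58439023 -0.3530564 ]
res mm [[-1.79241267e-03  3.12707053e+00]
 [-2.79575906e+00 -2.06222996e+00]
 [-2.70781334e+00 -1.34954939e+00]
 [ 1.44845218e+00  3.03702875e+00]
 [ 2.92321001e+00 -8.67693950e-01]
 [ 1.13370262e+00 -1.88462598e+00]]
hc [ 0.597 -0.305  0.134] [262. 143.] [231. 213.]
ha [ 0.6069 -0.29    0.134 ] [239. 154.] [204. 196.]
hb [ 0.587 -0.32   0.134] [285. 133.] [259. 230.]
fa [ 0.5551 -0.3684  0.134 ] [357. 101.] [348. 285.]
fb [ 0.5352 -0.3985  0.134 ] [399.  82.] [403. 319.]
sillL [ 0.5422 -0.2029  0.018 ] [351. 447.] [ 62. 332.]
roofBL [ 0.684  -0.2966  0.097 ] [ 91. 210.] [212.  70.]
post [ 0.5343 -0.32    0.162 ] [389.  85.] [262. 320.]
```

```bash
cat > to.py <<'E'
# prints needed shift (tool axes, units of 200mm) and yaw turn to reach box-frame points
import sys; from h import *
th,t=-0.5839,np.array([0.5844,-0.3531])
if os.path.exists("pose.json"): th,t=json.load(open("pose.json")); t=np.array(t)
c,s=np.cos(th),np.sin(th);Rm=np.array([[c,-s],[s,c]])
def boxw(x,y,z): return np.array([*(Rm@np.array([x,y])+t),z])
def go(P):
    o=ctrl.observe(); M=R.from_rotvec(o["tool_rot"]).as_matrix(); d=M.T@(P-o["tcp_pos"])
    print("units",(d/.2).round(3),"|tilt,yaw| err",M[:,2].round(3),np.degrees(th-np.arctan2(M[1,0],M[0,0])).round(2),"box xy",(Rm.T@(o["tcp_pos"][:2]-t)).round(4),"z",o["tcp_pos"][2].round(4),"F",(np.r_[Rm.T@o["ft_force"][:2],o["ft_force"][2]]).round(1),"grip",round(o["grip_width"],4),round(o["finger_force"],1),"t",round(o["clock"],2))
if __name__=="__main__": go(boxw(*map(float,sys.argv[1:4])))
E
python3 -m inch '[[[0,0,0,0,0,0.07],[0,0,0,0,0,0.071],[0.17,0.137,0,0,0,0],[0.17,0.137,0,0,0,0],[0.17,0.137,0,0,0,0],[0.17,0.137,0,0,0,0],[0.17,0.137,0,0,0,0],[0.17,0.137,0,0,0,0]]]' 1
python3 -m inch '[[[0.17,0.137,0,0,0,0],[0.17,0.137,0,0,0,0],[0.17,0.137,0,0,0,0],[0.17,0.137,0,0,0,0],[0.17,0.137,0,0,0,0],[0.17,0.137,0,0,0,0],[0.17,0.137,0,0,0,0],[0.17,0.137,0,0,0,0]]]'
python3 to.py -0.016 0.047 0.2
```

```text
clock: 1.0
tcp_pos: [0.2925, 0.3096, 0.2312]
tool_rot: [-3.008, 0.904, 0.0]
ft_force: [1.3, 0.4, 1.0]
grip_width: 0.085
finger_force: 0.0
clock: 1.8
tcp_pos: [0.3984, -0.0234, 0.2316]
tool_rot: [-3.008, 0.904, -0.001]
ft_force: [0.4, 0.6, -0.0]
grip_width: 0.0856
finger_force: 0.0
units [1.605 0.628 0.158] |tilt,yaw| err [ 0.001  0.001 -1.   ] 0.01 box xy [-0.3369  0.1725] z 0.2316 F [ 0.   0.8 -0. ] grip 0.0856 0.0 t 1.8
```

```bash
python3 -m inch '[[[0.17,0.137,0,0,0,0],[0.17,0.137,0,0,0,0],[0.17,0.137,0,0,0,0],[0.17,0.137,0,0,0,0],[0.19,0.015,0.02,0,0,0],[0.19,0.015,0.02,0,0,0],[0.18,0.015,0.02,0,0,0],[0.18,0.015,0.02,0,0,0]]]' >/dev/null
python3 -m inch '[[[0.17,0.02,0.05,0,0,0],[0,0,0,0,0,0],[0,0,0,0,0,0],[0,0,0,0,0,0],[0,0,0,0,0,0],[0,0,0,0,0,0],[0,0,0,0,0,0],[0,0,0,0,0,0]]]' >/dev/null
python3 to.py -0.016 0.047 0.108
python3 - <<'E'
from h import *
a=snapshot("side")["image"][130:280,250:390];b=snapshot("top")["image"][135:245,260:370]
f=lambda i,k:cv2.resize(i,None,fx=k,fy=k,interpolation=cv2.INTER_CUBIC)
A=f(a,4);B=f(b,A.shape[0]/110);B=B[:, :]
cv2.imwrite("pics/c1.png",cv2.resize(np.hstack([A,B[:600]]),None,fx=.66,fy=.66) if A.shape[1]+B.shape[1]>1210 else cv2.resize(np.hstack([A,B]),(800,int(800*A.shape[0]/(A.shape[1]+B.shape[1])))))
E
```

```text
units [0.021 0.007 0.49 ] |tilt,yaw| err [ 0.001 -0.    -1.   ] 0.0 box xy [-0.0202  0.0484] z 0.2059 F [-1.3 -0.4 -0.9] grip 0.0853 0.0 t 3.4
```

View pics/c1.png

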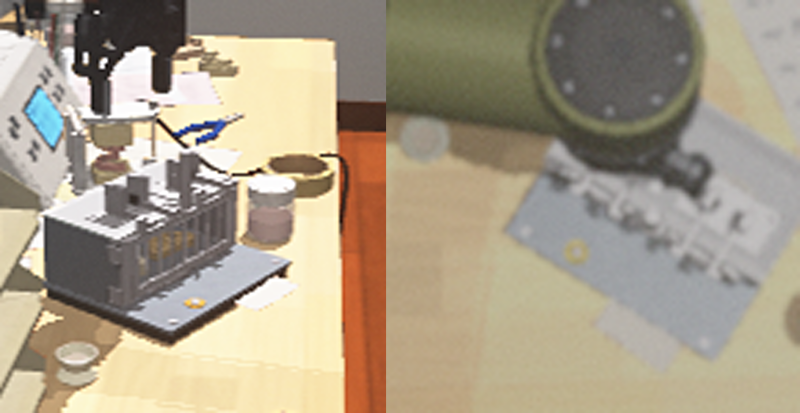

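The left picture shows the open fingers at (100,100) and (162,85). They straddle the broad catch's tabs at (113,190) and (143,185) and still have to come down. Lowering now.

```bash
python3 -m inch '[[[0.02,0.007,0.08,0,0,0],[0,0,0.1,0,0,0],[0,0,0.1,0,0,0],[0,0,0.1,0,0,0],[0,0,0.06,0,0,0],[0,0,0.04,0,0,0],[0,0,0,0,0,0],[0,0,0,0,0,0]]]' >/dev/null
python3 to.py -0.016 0.047 0.108
python3 -m inch '[[[0,0,0,0,0,0],[0,0,0,0,0,0],[0,0,0,0,0,0],[0,0,0,0,0,0],[0,0,0,0,0,0],[0,0,0,0,0,0],[0,0,0,0,0,0],[0,0,0,0,0,0]]]' 0.35
python3 to.py -0.016 0.047 0.108
```

```text
units [-0.002 -0.001  0.01 ] |tilt,yaw| err [ 0.001 -0.001 -1.   ] 0.02 box xy [-0.0156  0.0469] z 0.1101 F [0.2 0.7 1.2] grip 0.0858 0.0 t 4.3
clock: 5.1
tcp_pos: [0.5971, -0.3054, 0.1097]
tool_rot: [3.008, -0.905, 0.001]
ft_force: [0.1, -1.1, 2.7]
grip_width: 0.0303
finger_force: 2.4
units [-0.001 -0.001  0.008] |tilt,yaw| err [ 0.001 -0.001 -1.   ] 0.02 box xy [-0.0157  0.0468] z 0.1097 F [ 0.7 -0.9  2.7] grip 0.0303 2.4 t 5.1
```

```bash
python3 -m inch '[[[0,0,0,0,0,0],[0,0,0,0,0,0],[0,0,0,0,0,0],[0,0,0,0,0,0],[0,0,0,0,0,0],[0,0,0,0,0,0],[0,0,0,0,0,0],[0,0,0,0,0,0]]]' 0.2 >/dev/null
python3 to.py -0.016 0.047 0.108
python3 -m inch '[[[0,0.01,0,0,0,0],[0,0.01,0,0,0,0],[0,0.01,0,0,0,0],[0,0,0,0,0,0],[0,0,0,0,0,0],[0,0,0,0,0,0],[0,0,0,0,0,0],[0,0,0,0,0,0]]]' >/dev/null
python3 to.py -0.016 0.047 0.108
```

```text
units [-0.001 -0.001  0.01 ] |tilt,yaw| err [ 0.001 -0.001 -1.   ] 0.01 box xy [-0.0158  0.0469] z 0.11 F [-0.9 -0.5  5.3] grip 0.0218 58.5 t 5.9
units [-0.001 -0.023  0.01 ] |tilt,yaw| err [ 0.002  0.001 -1.   ] -0.04 box xy [-0.0157  0.0424] z 0.11 F [-1.7  4.2  5.7] grip 0.0219 58.7 t 6.7
```

```bash
python3 -m inch '[[[0,0.01,0,0,0,0],[0,0.01,0,0,0,0],[0,0,0,0,0,0],[0,0,0,0,0,0],[0,0,0,0,0,0],[0,0,0,0,0,0],[0,0,0,0,0,0],[0,0,0,0,0,0]]]' >/dev/null
python3 to.py -0.016 0.047 0.108
python3 -m inch '[[[0,-0.02,0,0,0,0],[0,-0.02,0,0,0,0],[0,-0.02,0,0,0,0],[0,-0.01,0,0,0,0],[0,0,0,0,0,0],[0,0,0,0,0,0],[0,0,0,0,0,0],[0,0,0,0,0,0]]]' >/dev/null
python3 to.py -0.016 0.047 0.108
```

```text
units [-0.001 -0.024  0.01 ] |tilt,yaw| err [ 0.006  0.004 -1.   ] -0.17 box xy [-0.0157  0.0421] z 0.11 F [-2.7 15.4  6.7] grip 0.0218 59.6 t 7.5
units [-0.001  0.013  0.01 ] |tilt,yaw| err [-0.    -0.002 -1.   ] 0.07 box xy [-0.0158  0.0496] z 0.11 F [-0.5 -2.7  6.1] grip 0.0218 58.9 t 8.3
```

```bash
python3 -m inch '[[[0,0.015,0,0,0,0],[0,0.014,0,0,0,0],[0,0,0,0,0,0],[0,0,0,0,0,0],[0,0,0,0,0,0],[0,0,0,0,0,0],[0,0,0,0,0,0],[0,0,0,0,0,0]]]' >/dev/null
python3 to.py -0.016 0.0463 0.108
python3 -m inch '[[[0,0,0,0,0,0],[0,0,0,0,0,0],[0,0,0,0,0,0],[0,0,0,0,0,0],[0,0,0,0,0,0],[0,0,0,0,0,0],[0,0,0,0,0,0],[0,0,0,0,0,0]]]' 1 >/dev/null
python3 to.py -0.016 -0.0477 0.108
```

```text
units [-0.001 -0.002  0.01 ] |tilt,yaw| err [ 0.002  0.    -1.   ] 0.0 box xy [-0.0158  0.0458] z 0.11 F [-0.4  3.3  6.6] grip 0.0214 59.0 t 9.1
units [0.    0.464 0.007] |tilt,yaw| err [ 0. -0. -1.] 0.02 box xy [-0.016   0.0451] z 0.1094 F [ 1.   0.6 -0.5] grip 0.0854 0.0 t 9.9
```

```bash
python3 -m inch '[[[0,0,-0.1,0,0,0],[0,0,-0.15,0,0,0],[0,0.1,-0.05,0,0,0],[0,0.15,0,0,0,0],[0,0.15,0,0,0,0],[0,0.064,0.04,0,0,0],[0,0,0,0,0,0],[0,0,0,0,0,0]]]' >/dev/null
python3 to.py -0.016 -0.0477 0.109
python3 - <<'E'
from h import *
from to import *
a=snapshot("side");i=a["image"][110:260,250:390]
cv2.imwrite("pics/c2.png",cv2.resize(i,None,fx=4,fy=4,interpolation=cv2.INTER_CUBIC))
E
```

```text
units [ 0.002 -0.001  0.258] |tilt,yaw| err [-0.001  0.001 -1.   ] 0.05 box xy [-0.0163 -0.0478] z 0.1606 F [-0.4  0.6  0.5] grip 0.0855 0.0 t 10.7
```

View pics/c2.png

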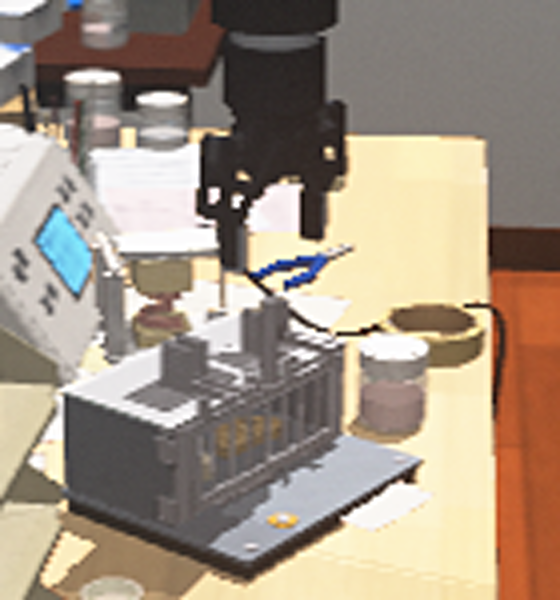

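The broad catch's tabs now sit together at about (183,355). The open fingers, at (235,255) and (312,230), are above the narrow catch. Lowering and squeezing.

```bash
python3 -m inch '[[[0,0,0.08,0,0,0],[0,0,0.1,0,0,0],[0,0,0.05,0,0,0],[0,0,0.025,0,0,0],[0,0,0,0,0,0],[0,0,0,0,0,0],[0,0,0,0,0,0],[0,0,0,0,0,0]]]' >/dev/null
python3 to.py -0.016 -0.0477 0.108
python3 -m inch '[[[0,0,0,0,0,0],[0,0,0,0,0,0],[0,0,0,0,0,0],[0,0,0,0,0,0],[0,0,0,0,0,0],[0,0,0,0,0,0],[0,0,0,0,0,0],[0,0,0,0,0,0]]]' 0.35 >/dev/null
python3 to.py -0.016 -0.0477 0.108
python3 -m inch '[[[0,0,0,0,0,0],[0,0,0,0,0,0],[0,0,0,0,0,0],[0,0,0,0,0,0],[0,0,0,0,0,0],[0,0,0,0,0,0],[0,0,0,0,0,0],[0,0,0,0,0,0]]]' 0.2 >/dev/null
python3 to.py -0.016 -0.0477 0.108
python3 -m inch '[[[0,0.01,0,0,0,0],[0,0.01,0,0,0,0],[0,0.01,0,0,0,0],[0,0,0,0,0,0],[0,0,0,0,0,0],[0,0,0,0,0,0],[0,0,0,0,0,0],[0,0,0,0,0,0]]]' >/dev/null
python3 to.py -0.016 -0.0477 0.108
```

```text
units [-0.002  0.     0.016] |tilt,yaw| err [ 0.001 -0.001 -1.   ] 0.02 box xy [-0.0157 -0.0477] z 0.1112 F [ 0.3  0.5 -0.3] grip 0.0851 0.0 t 11.55
units [-0.001 -0.001  0.014] |tilt,yaw| err [ 0.001 -0.001 -1.   ] 0.02 box xy [-0.0158 -0.0478] z 0.1107 F [ 0.6 -0.4  3.6] grip 0.03 2.2 t 12.35
units [-0.001 -0.     0.015] |tilt,yaw| err [ 0.001 -0.001 -1.   ] 0.02 box xy [-0.0158 -0.0478] z 0.1111 F [-1.2  0.9  5.1] grip 0.0219 58.5 t 13.15
units [-0.001 -0.02   0.015] |tilt,yaw| err [ 0.002  0.001 -1.   ] -0.06 box xy [-0.0158 -0.0517] z 0.1111 F [-2.2  6.4  7. ] grip 0.0216 58.9 t 13.95
```

```bash
python3 -m inch '[[[0,-0.019,0,0,0,0],[0,-0.019,0,0,0,0],[0,0,0,0,0,0],[0,0,0,0,0,0],[0,0,0,0,0,0],[0,0,0,0,0,0],[0,0,0,0,0,0],[0,0,0,0,0,0]]]' >/dev/null
python3 to.py -0.016 -0.0475 0.108
python3 -m inch '[[[0,0,0,0,0,0],[0,0,0,0,0,0],[0,0,0,0,0,0],[0,0,0,0,0,0],[0,0,-0.06,0,0,0],[0,0,-0.18,0,0,0],[0,0,-0.18,0,0,0],[0,0,-0.08,0,0,0]]]' 1 >/dev/null
python3 to.py -0.06 0 0.21
python3 - <<'E'
from h import *
a=cv2.imread("pics/side0.png")[175:215,290:340];b=cv2.imread("pics/top0.png")[172:212,305:355]
cv2.imwrite("pics/c3.png",np.hstack([cv2.resize(i,(400,320),interpolation=cv2.INTER_CUBIC) for i in(a,b)]))
from to import *
s=snapshot("top");w=snapshot("side")
for x in(-.066,-.058,-.05): print(x,(proj(w,[boxw(x,0,.162),boxw(x,0,.099)])-[290,175])*8,(proj(s,[boxw(x,0,.162),boxw(x,0,.1)])-[305,172])*8+[400,0])
E
```

```text
units [-0.001  0.004  0.015] |tilt,yaw| err [ 0.    -0.001 -1.   ] 0.04 box xy [-0.0158 -0.0467] z 0.111 F [-0.7 -2.4  5.7] grip 0.0218 58.8 t 14.75
units [-0.226 -0.232  0.029] |tilt,yaw| err [ 0.006 -0.004 -1.   ] 0.02 box xy [-0.0149 -0.0464] z 0.2162 F [ 0.4 -0.5  0.8] grip 0.0856 0.0 t 15.55
-0.066 [[248.94386441  85.49215955]
 [247.47277346 249.94567898]] [[579.49708947 191.53891482]
 [577.51319952 204.74037559]]
-0.058 [[231.09259049  80.33732064]
 [229.91886356 244.37920991]] [[591.01917036 173.1063536 ]
 [588.57118324 187.04732465]]
-0.05 [[213.35047154  75.21392669]
 [212.47058293 238.8462552 ]] [[602.53322845 154.68620948]
 [599.62183008 169.36559618]]
```

View pics/c3.png

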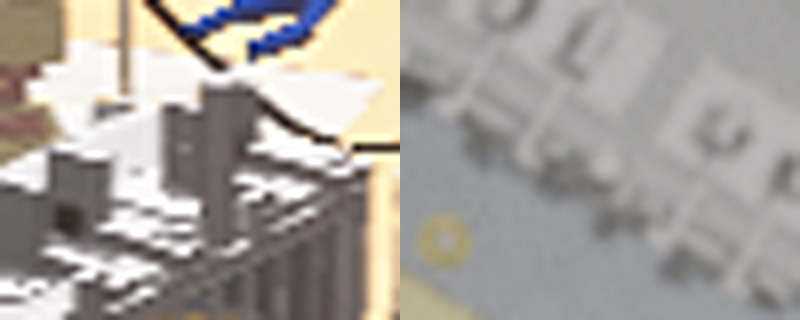

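In the side crop the post is a dark column centred near column 218, with its foot at row 245. In the top crop its bright top is at (603,162). Both views give box x ≈ -53 mm, y ≈ 0, with the hinge at y ≈ +94 mm. Grasping it.

```bash
python3 -m inch '[[[-0.1,-0.115,0,0,0,0],[-0.09,-0.115,0,0,0,0],[0,0,0.1,0,0,0],[0,0,0.15,0,0,0],[0,0,0.12,0,0,0],[0,0,0.05,0,0,0],[0,0,0.03,0,0,0],[0,0,0,0,0,0]]]' >/dev/null
python3 to.py -0.053 0 0.125
python3 -m inch '[[[0,0,0,0,0,0],[0,0,0,0,0,0],[0,0,0,0,0,0],[0,0,0,0,0,0],[0,0,0,0,0,0],[0,0,0,0,0,0],[0,0,0,0,0,0],[0,0,0,0,0,0]]]' 0.05 >/dev/null
python3 to.py -0.053 0 0.125
```

```text
units [ 0.005 -0.001 -0.024] |tilt,yaw| err [-0.001 -0.    -1.   ] 0.02 box xy [-0.0541 -0.0002] z 0.1201 F [-0.6 -0.6  0.3] grip 0.0857 0.0 t 16.45
units [ 0.005 -0.004 -0.021] |tilt,yaw| err [-0.    -0.001 -1.   ] 0.04 box xy [-0.0539 -0.0007] z 0.1208 F [-0.8 -3.8  2.4] grip 0.0124 58.4 t 17.25
```

```bash
python3 -m inch '[[[-0.03,-0.001,0,0,0,0],[-0.0295,-0.003,0,0,0,0],[-0.029,-0.0045,0,0,0,0],[-0.029,-0.0065,0,0,0,0],[-0.0285,-0.008,0,0,0,0],[-0.028,-0.01,0,0,0,0],[-0.027,-0.012,0,0,0,0],[-0.0265,-0.0135,0,0,0,0]]]' >/dev/null
python3 to.py -0.0985 0.0116 0.121
```

```text
units [ 0.007 -0.011 -0.001] |tilt,yaw| err [-0.002 -0.003 -1.   ] 0.13 box xy [-0.0999  0.0095] z 0.1208 F [  0.9 -10.4   1.5] grip 0.0122 58.9 t 18.05
```

```bash
python3 -m inch '[[[-0.029,-0.012,0,0,0,0],[-0.027,-0.018,0,0,0,0],[-0.026,-0.021,0,0,0,0],[-0.0245,-0.0225,0,0,0,0],[-0.023,-0.024,0,0,0,0],[-0.021,-0.0255,0,0,0,0],[-0.019,-0.027,0,0,0,0],[-0.017,-0.0285,0,0,0,0]]]' >/dev/null
python3 to.py -0.1368 0.0475 0.121
python3 - <<'E'
from h import *
i=snapshot("side")["image"][110:260,250:390]
cv2.imwrite("pics/c4.png",cv2.resize(i,None,fx=4,fy=4,interpolation=cv2.INTER_CUBIC))
E
```

```text
units [ 0.018 -0.025 -0.002] |tilt,yaw| err [-0.012 -0.003 -1.   ] 0.21 box xy [-0.1404  0.0424] z 0.1207 F [-17.6 -15.8  10.9] grip 0.0124 58.5 t 18.85
```

View pics/c4.png

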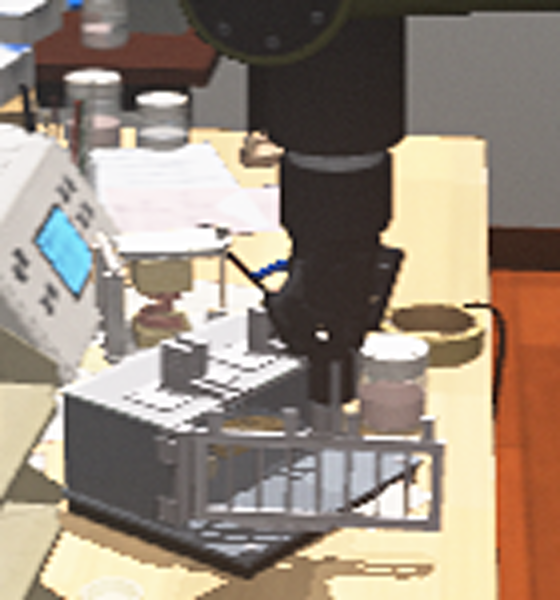

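The gate has swung out to about 1 rad. It runs from (185,490) to (435,490), with the post still held under the gripper at (335,385). The radial force shows my circle centre was about 5 mm off, so I'm correcting that and continuing.

```bash
python3 -m inch '[[[-0.029,-0.016,0,0,0,0],[-0.0145,-0.03,0,0,0,0],[-0.0135,-0.033,0,0,0,0],[-0.0105,-0.034,0,0,0,0],[-0.0085,-0.0345,0,0,0,0],[-0.0055,-0.035,0,0,0,0],[-0.003,-0.036,0,0,0,0],[0,-0.0355,0,0,0,0]]]' >/dev/null
python3 to.py -0.154 0.0973 0.121
python3 -m inch '[[[0,0,0,0,0,0],[0,0,0,0,0,0],[0,0,0,0,0,0],[0,0,0,0,0,0],[0,0,0,0,0,0],[0,0,0,0,0,0],[0,0,0,0,0,0],[0,0,0,0,0,0]]]' >/dev/null
python3 to.py -0.154 0.0973 0.121
python3 - <<'E'
from h import *
from to import *
w=snapshot("side");i=w["image"][150:260,250:390]
cv2.imwrite("pics/c5.png",cv2.resize(i,None,fx=5,fy=5,interpolation=cv2.INTER_CUBIC))
for a in (1.4,1.57,1.75):
  for x0 in (-.053,-.058): print(a,x0,((proj(w,[boxw(x0,.094,.099),boxw(x0-.18*np.sin(a),.094-.18*np.cos(a),.099),boxw(x0-.18*np.sin(a),.094-.18*np.cos(a),.025)])-[250,150])*5).round().tolist())
E
```

```text
units [ 0.028 -0.003 -0.002] |tilt,yaw| err [-0.013  0.004 -1.   ] 0.01 box xy [-0.1596  0.0967] z 0.1207 F [-33.1  -1.5  18.4] grip 0.0081 56.3 t 19.7
units [ 0.028  0.003 -0.002] |tilt,yaw| err [-0.012  0.005 -1.   ] -0.08 box xy [-0.1595  0.0979] z 0.1207 F [-34.5  -0.2  19.7] grip 0.0078 56.2 t 20.5
1.4 -0.053 [[230.0, 328.0], [529.0, 398.0], [524.0, 524.0]]
1.4 -0.058 [[237.0, 330.0], [537.0, 400.0], [532.0, 526.0]]
1.57 -0.053 [[230.0, 328.0], [499.0, 419.0], [495.0, 547.0]]
1.57 -0.058 [[237.0, 330.0], [507.0, 422.0], [503.0, 550.0]]
1.75 -0.053 [[230.0, 328.0], [457.0, 440.0], [454.0, 569.0]]
1.75 -0.058 [[237.0, 330.0], [465.0, 443.0], [462.0, 572.0]]
```

View pics/c5.png

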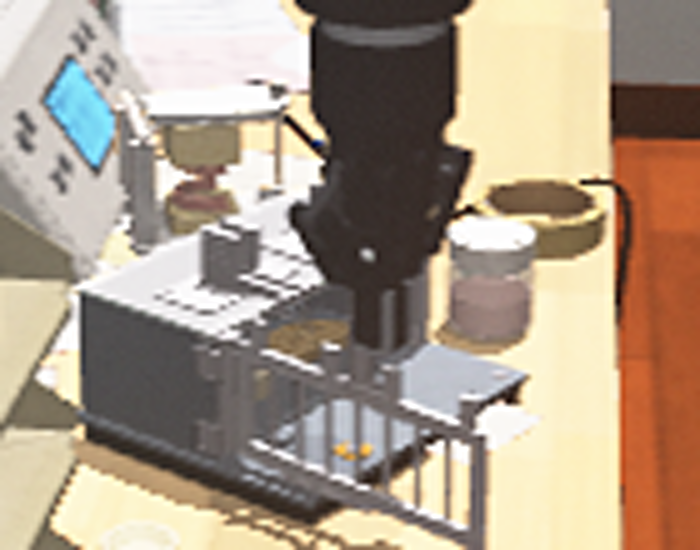

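The gate is about square: its far end is at (482,435), against a prediction of (499,419) for 1.57 rad. The smaller opening and the radial force mean the post has crept towards the pads' edge, so I'm shifting the tool outward to re-centre it.

```bash
python3 -m inch '[[[-0.01,0,0,0,0,0],[-0.01,0,0,0,0,0],[-0.01,0,0,0,0,0],[-0.01,0,0,0,0,0],[0,0,0,0,0,0],[0,0,0,0,0,0],[0,0,0,0,0,0],[0,0,0,0,0,0]]]' >/dev/null
python3 to.py -0.154 0.0973 0.121
python3 -m inch '[[[-0.01,0,0,0,0,0],[-0.01,0,0,0,0,0],[-0.01,0,0,0,0,0],[0,0,0,0,0,0],[0,0,0,0,0,0],[0,0,0,0,0,0],[0,0,0,0,0,0],[0,0,0,0,0,0]]]' >/dev/null
python3 to.py -0.154 0.0973 0.121
```

```text
units [ 0.046  0.003 -0.007] |tilt,yaw| err [-0.004  0.001 -1.   ] 0.03 box xy [-0.1631  0.0978] z 0.1197 F [-7.2 -3.4  3.3] grip 0.0045 0.0 t 21.35
units [ 0.068  0.004 -0.004] |tilt,yaw| err [ 0. -0. -1.] 0.02 box xy [-0.1677  0.0982] z 0.1203 F [-0.1  0.1  1.1] grip 0.0046 0.0 t 22.15
```

The grip is empty, so the post slipped past the pads' edge. It had rolled between pads that did not turn with it. The gate should now be resting against the ball at 0.85 rad. I'll regrasp with the fingers closing along the gate's swing direction and turn the tool with the gate this time.

```bash
python3 -m inch '[[[0,0,-0.1,0,0,0],[0,0,-0.2,0,0,0],[0,0,-0.15,0,0,0],[0.113,0.167,0,0,0,0],[0.113,0.167,0,0,0,0],[0,0,0,0,0,-0.085],[0,0,0,0,0,-0.09],[0,0,0,0,0,-0.09]]]' 1 >/dev/null
python3 -m inch '[[[0,0,0,0,0,-0.09],[0,0,0,0,0,-0.09],[0,0,0,0,0,-0.01],[0,0,0,0,0,0],[0,0,0,0,0,0],[0,0,0,0,0,0],[0,0,0,0,0,0],[0,0,0,0,0,0]]]' 1 >/dev/null
python3 to.py -0.1224 0.0313 0.123
python3 - <<'E'
from h import *
from to import *
print(ctrl.observe()["joint_positions"].round(2))
w=snapshot("side");i=w["image"][150:250,265:385]
cv2.imwrite("pics/c6.png",cv2.resize(i,None,fx=6,fy=6,interpolation=cv2.INTER_CUBIC))
for x0 in (-.048,-.053,-.058):
  for a in(.8,.9): print(x0,a,((proj(w,[boxw(x0-.095*np.sin(a),.094-.095*np.cos(a),z) for z in(.162,.1)]+[boxw(x0-.18*np.sin(a),.094-.18*np.cos(a),.099)])-[265,150])*6).round().tolist())
E
```

```text
units [0.    0.    0.437] |tilt,yaw| err [ 0. -0. -1.] -40.9 box xy [-0.1225  0.0313] z 0.2104 F [ 0.9 -0.1 -0.1] grip 0.0854 0.0 t 23.75
[-0.12 -0.06 -0.05  0.   -1.58  1.82]
-0.048 0.8 [[386.0, 256.0], [384.0, 381.0], [566.0, 376.0]]
-0.048 0.9 [[388.0, 264.0], [386.0, 390.0], [571.0, 392.0]]
-0.053 0.8 [[395.0, 259.0], [393.0, 384.0], [575.0, 379.0]]
-0.053 0.9 [[396.0, 267.0], [394.0, 392.0], [580.0, 395.0]]
-0.058 0.8 [[404.0, 262.0], [401.0, 387.0], [584.0, 382.0]]
-0.058 0.9 [[405.0, 269.0], [403.0, 395.0], [589.0, 398.0]]
```

View pics/c6.png

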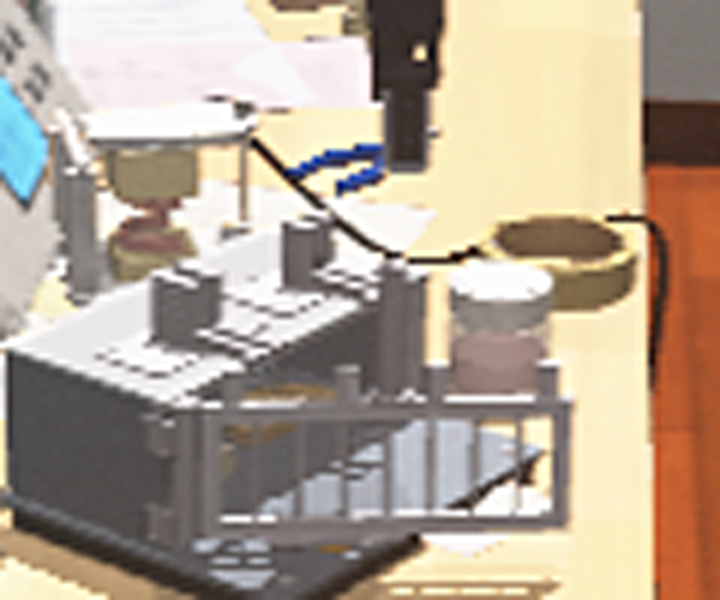

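The post stands at columns 384–424 (centre 404), rows 262–393. The near finger is at column 406, and both catches' tab pairs are still shut. A quick calculation of the radial offset follows.

```bash
python3 - <<'E'
from h import *
from to import *
w=snapshot("side")
P=np.array([-.1225,.0313]);r=np.array([-np.sin(.85),-np.cos(.85)]);g=np.array([-np.cos(.85),np.sin(.85)])
f=lambda q,z:((proj(w,[boxw(*q,z)])-[265,150])*6)[0].round(1)
print("post at tool",f(P,.144),"near finger tip",f(P+.05*g,.222),"per 5mm radial",f(P+.005*r,.144),"per 5mm tangential",f(P+.005*g,.144))
E
```

```text
post at tool [391.9 298.6] near finger tip [403.2 175.6] per 5mm radial [402.9 298.5] per 5mm tangential [392.7 302.9]
```

```bash
python3 -m inch '[[[-0.018,0,0.06,0,0,0],[0,0,0.12,0,0,0],[0,0,0.12,0,0,0],[0,0,0.09,0,0,0],[0,0,0.047,0,0,0],[0,0,0,0,0,0],[0,0,0,0,0,0],[0,0,0,0,0,0]]]' >/dev/null
python3 to.py -0.1252 0.029 0.123
python3 -m inch '[[[0,0,0,0,0,0],[0,0,0,0,0,0],[0,0,0,0,0,0],[0,0,0,0,0,0],[0,0,0,0,0,0],[0,0,0,0,0,0],[0,0,0,0,0,0],[0,0,0,0,0,0]]]' 0.05 >/dev/null
python3 to.py -0.1252 0.029 0.123
```

```text
units [-0.002 -0.002  0.006] |tilt,yaw| err [ 0.002 -0.001 -1.   ] -40.93 box xy [-0.1246  0.0291] z 0.1243 F [ 1.1  0.3 -0.1] grip 0.0849 0.0 t 24.65
units [ 0.    -0.001  0.001] |tilt,yaw| err [ 0.    -0.001 -1.   ] -40.92 box xy [-0.1251  0.0287] z 0.1232 F [ 1.8 -1.8  0.8] grip 0.0124 58.4 t 25.45
```

```bash
python3 -m inch '[[[0.002,-0.0427,0,0,0,0.0573],[0.002,-0.0427,0,0,0,0.0573],[0.002,-0.0427,0,0,0,0.0573],[0.002,-0.0427,0,0,0,0.0573],[0,0,0,0,0,0],[0,0,0,0,0,0],[0,0,0,0,0,0],[0,0,0,0,0,0]]]' >/dev/null
python3 to.py -0.1252 0.029 0.123
```

```text
units [0.032 0.165 0.001] |tilt,yaw| err [-0.001 -0.    -1.   ] -20.36 box xy [-0.1427  0.0578] z 0.1232 F [-5.  -3.3  5. ] grip 0.0122 59.0 t 26.25
```

```bash
python3 -m inch '[[[0,-0.0427,0,0,0,0.0573],[0.001,-0.0427,0,0,0,0.0573],[0.001,-0.0427,0,0,0,0.0573],[0.002,-0.0427,0,0,0,0.0573],[0,0,0,0,0,0],[0,0,0,0,0,0],[0,0,0,0,0,0],[0,0,0,0,0,0]]]' >/dev/null
python3 to.py -0.152 0.094 0.123
python3 -m inch '[[[0,0,0,0,0,0],[0,0,0,0,0,0],[0,0,0,0,0,0],[0,0,0,0,0,0],[0,0,0,0,0,0],[0,0,0,0,0,0],[0,0,0,0,0,0],[0,0,0,0,0,0]]]' >/dev/null
python3 to.py -0.152 0.094 0.123
```

```text
units [-0.012 -0.011  0.001] |tilt,yaw| err [-0.     0.001 -1.   ] 0.23 box xy [-0.1496  0.0918] z 0.1232 F [-7.5  0.7  5.7] grip 0.0122 59.1 t 27.05
units [-0.012 -0.011  0.001] |tilt,yaw| err [-0.001  0.001 -1.   ] 0.23 box xy [-0.1496  0.0918] z 0.1232 F [-7.9 -0.2  6.1] grip 0.0122 59.1 t 27.85
```

```bash
python3 -c "
from plant import ctrl
print(ctrl.hand_in())"
```

```text
the job is handed in; nothing more can be done
None
```

I squeezed the broad catch and then the narrow one, and the gate stands at about 1.55 rad (roughly square), judging by the tool position, with the gripper still holding its post; the post slipped out once on the way and I regrasped it, and I handed in at 27.9 s.

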